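Hardness check of a cured soap bar on an indexing turntable

TASK

Turn the turntable anticlockwise by its black post until it comes fully to its stop, so that the sloping face of the clamped soap bar looks towards you. Then take the orange spring gauge out of its blue stand and press its brass tip gently on the red dot, square to the sloping face, until the plunger is about half way in. The program finishes while still holding the gauge there in that way; leave the table at its stop and all the other things where they are.

Things in the scene. Friction and masses are not known exactly. Their poses are not given: they have to be found in the camera images.
- foot: Fixed grey round foot of the turntable, 270 mm across, 20 mm high. Origin: centre of its underside, on the table, under the vertical turning axis; its -x side is the front, towards the robot to within about 0.3 rad. A small yellow block (20 x 14 mm) on its rim on the -y side, 128 mm from the axis, marks the stop position.
- turntable (a joint): Turntable angle in rad, growing anticlockwise seen from above, 0 to 1.6. At 1.6 is the hard stop, where the yellow stripe on the disc meets the foot's yellow block. Stiff (0.25 N m, about 3 N at the post); stays where it is left. The aluminium disc is 240 mm across, its top 40 mm above the table.
- post (a point): Centre of the top of the black upright post that turns the table: 18 mm diameter, 65 mm high above the disc (top 105 mm above the table), 95 mm from the turning axis. At the stop it is straight on the foot's -y side.
- soap: Cream soap bar 62 (x) x 95 (y) x 28 (z) mm in a steel cradle fixed on the turntable, turning with it. Origin: centre of its underside, 71 mm above the table. Its z axis is the normal of the upper face and leans 0.35 rad (20 deg) from vertical to the bar's low side (-x); at the stop that side looks along the foot's -x. Highest edge about 108 mm above the table.
- red_dot (a point): Centre of the red dot, 18 mm across, on the upper face of the soap bar (at -22 mm along the bar's y, 28 mm above its underside), about 97 mm above the table. Its axes are those of the soap bar. A blue dot 48 mm away on the same face is not the one.
- stand: Fixed blue block 75 x 75 x 55 mm high with a 26 mm hole through its centre, in which the gauge stands upright. Origin: centre of its underside.
- gauge: Spring gauge, about 0.18 kg, upright in the stand; z axis along it, up. Origin: lower end of its steel sleeve, 30 mm above the table when in the stand. Along z: sleeve 22 mm dia. 0 to 25 mm; flange 40 mm dia. 25 to 31 mm, resting on the stand; orange round handle 30 mm dia. 31 to 105 mm (top). The free plunger ends 24 mm below the origin.
- tip (a point): Rounded end (5 mm radius) of the gauge's brass plunger, on the gauge's axis, 24 mm below the gauge's origin when free. Its axes are those of the gauge.
- plunger (a joint): How far the plunger is pushed into the gauge: 0 free, 0.014 m fully in (rigid there). Spring: 1 N to start it, 0.3 N more per mm, so 3 N half way in (7 mm).
- crate: Fixed orange open crate 100 (x) x 150 (y) x 45 mm with two tins in it. Origin: centre of its underside. The crate and the stand are at the left and right of the turntable, either way round. Leave alone.
- tin_a: Round metal tin, 60 mm diameter, 29 mm high, in the crate. Origin: centre of its underside. Leave alone.
- tin_b: The same kind of tin, also in the crate. Leave alone.
- tin_c: The same kind of tin, on the table. Leave alone.
- jar: Amber jar, 70 mm diameter, 95 mm high. Origin: centre of its underside. Leave alone.
- spatula: Spatula lying on the table. Leave alone.
There are look-alikes about, which are no part of the job. What is shaped like the stand but green or purple is not meant.

How it is judged:
By the outcome, as a careful person would: the job done as asked, in the order asked, and still so for the second after the job is handed in, while the arm keeps its last pose, push and grip.
It also fails if it takes over 51 s, if anything falls off the work surface, if the arm or the gripper's body presses on something with over 40 N, if the wrist force passes 120 N, or if a joint passes its speed limit or range.

ROBOT

A 6-joint arm with a two-finger parallel gripper is mounted at the origin on the work surface. World frame = base frame: x ahead of the robot, y to its left, z up, the work surface at z = 0. Lengths are in m, angles in degrees, forces in N, time in s.
With the tool pointing down it reaches from about 0.35 to 0.875 m from the base axis. Payload 4.2 kg.
Tool frame: the origin (TCP) lies between the finger pads; the fingertips stand 17 mm ahead of it and the grasp point (between the pads) lies 2 mm behind it; z points along the fingers, y is the line along which they close (so a half turn about z gives the same grasp; the last joint's range is limited). The gripper opens to 87 mm and grips with 3 to 60 N. Pads are 19 mm wide; open, the fingers measure 117 mm over their backs; the gripper's body (75 mm by 190 mm) begins 51 mm behind the grasp point.
Start: joints at [-53.365, 22.042, 0.453, 0, -68.411, -14.817], TCP at [0.232, -0.58, 0.24] pointing down, gripper open.
Joint ranges: [-179.83, 179.83], [-69.29, 118.12], [-61.27, 80.66], [-181.25, 117.63], [-171.15, -9.14], [-177.46, 177.46]. Speed limits (degrees/s): [159.86, 159.86, 180, 180, 180, 180].

INTERFACE

Orientations are given as a 3x3 rotation matrix whose columns are the frame's x, y, z axes.
In Python, from station import r gives the robot as it stands.
- The arm moves only by the tool servo_tool, never from a script. Its argument "targets" is a list of rows, each a list of 5 numbers: the shift along the world's x, y, z in units of 30 mm (1.0 is 30 mm), then the turn about the world's z in rad, then the finger opening in mm, from 0 to 87. In form: [[x, y, z, turn, gripper], ...]. A call has exactly 5 rows; each row is the pose to reach, as a shift and turn from the pose commanded when the call began; what a row does not reach only later rows make up. A row lasts 1/12 s, in which the tool goes at most 41.7 mm and 7.16 degrees, less where a joint would pass 70% of its speed; a pose out of reach is approached as far as the arm can. A call with a gripper value outside its range is refused whole. The fingers move at their own pace and stop on an object; the grip force is fixed at half the most. Time passes only in rows, so rows that repeat a pose let the fingers close, or fill a call up. It gives the time, the measured TCP pose, the force, the opening and the grip force at its end, in the units of the state.
- r.sense(): the state, without advancing time (a new reading comes with each control period).
- r.capture(name): name is "side" or "top"; returns a dict with "pixels" (420x560x3 uint8, red, green, blue), "fx", "fy", "cx", "cy" (pixels), "world_from_camera" (4x4, takes a point from camera to world coordinates). Camera axes: x right, y down, z forward; pixel columns grow to the right and rows downward; lengths in m; the calibration is good to about 2 mm. A picture is of the moment at which its call begins. There is no depth.
- r.finish_job(): hands the job in; it is judged then, once.
The state is a dict: "time_s": time; "joints": joint angles; "joint_velocities": joint speeds; "effort": joint torques, N m; "tcp_pos": TCP position; "ee_rot": TCP orientation; "wrist_force": force on the tool from outside, world axes, zero at the start; "moment": the same for the moment, N m; "gripper_width": opening from 0.0 (shut) to 1.0 (fully open); "gripper_force": force on a finger pad.
Only numpy, scipy, OpenCV 4.12 (cv2) and the standard library are available. Lean on these libraries where they do the work, as an engineer would, in place of code of your own. Each camera call takes 0.05 s, during which the arm holds its last target. There are 200 camera calls.

## Working session

There is one attempt and no reset: what is moved stays moved. The work goes in short steps, Python scripts to look and compute and a tool call to move; the robot and the scene stay as the last step left them, time stands still between calls to the robot, and variables do not carry over. Pictures are saved under pics/ and viewed, at most 10 in all, crops included, and the job is handed in when it is done.

Besides the shell and the picture viewer there is one more tool, called after "Emit:" as a command line: name --pt "numbers of a row" for each row, then --argument value for the rest. servo_tool: Moves the arm, as the interface text tells. Its arguments: {"type":"object","properties":{"targets":{"type":"array","items":{"type":"array","items":{"type":"number"}}}},"required":["targets"]}

```bash
mkdir -p pics
cat > h.py <<'E'
import numpy as np, cv2
from station import r
def snap(name,out):
    c=r.capture(name); cv2.imwrite(f'pics/{out}.png',c['pixels'][:,:,::-1]); np.savez(f'pics/{out}.npz',**c); return c
def load(o): return dict(np.load(f'pics/{o}.npz'))
def ray(c,u,v):
    T=c['world_from_camera']; d=T[:3,:3]@np.array([(u-c['cx'])/c['fx'],(v-c['cy'])/c['fy'],1.]); return T[:3,3],d/np.linalg.norm(d)
def onz(c,u,v,z):
    o,d=ray(c,u,v); return o+d*(z-o[2])/d[2]
def proj(c,p):
    q=np.linalg.inv(c['world_from_camera'])@np.append(p,1); return np.array([c['fx']*q[0]/q[2]+c['cx'],c['fy']*q[1]/q[2]+c['cy']])
def tri(c1,p1,c2,p2):
    o1,d1=ray(c1,*p1);o2,d2=ray(c2,*p2); s=np.linalg.lstsq(np.c_[d1,-d2],o2-o1,rcond=None)[0]
    a,b=o1+s[0]*d1,o2+s[1]*d2; return (a+b)/2,np.linalg.norm(a-b)
E
python3 - <<'E'
from h import *
for n in('top','side'):
    c=snap(n,n+'0'); print(n,c['fx'],c['world_from_camera'].round(3).tolist())
s=r.sense(); print(s['tcp_pos'],s['ee_rot'],s['gripper_width'],s['time_s'])
E
```

```text
top 408.46187849818693 [[-0.0, -0.993, 0.12, 0.35], [-1.0, 0.003, 0.022, -0.026], [-0.022, -0.12, -0.992, 1.413], [0.0, 0.0, 0.0, 1.0]]
side 474.32403874529507 [[-0.722, -0.492, 0.486, -0.172], [-0.691, 0.498, -0.524, 0.734], [0.015, -0.714, -0.7, 1.085], [0.0, 0.0, 0.0, 1.0]]
[ 0.23211637 -0.5797605   0.23857006] [[-9.28416694e-01 -3.71539756e-01 -8.07495701e-04]
 [-3.71540622e-01  9.28415031e-01  1.75988169e-03]
 [ 9.58251313e-05  1.93392099e-03 -9.99998125e-01]] 1.0010850667008748 0.1
```

View pics/top0.png

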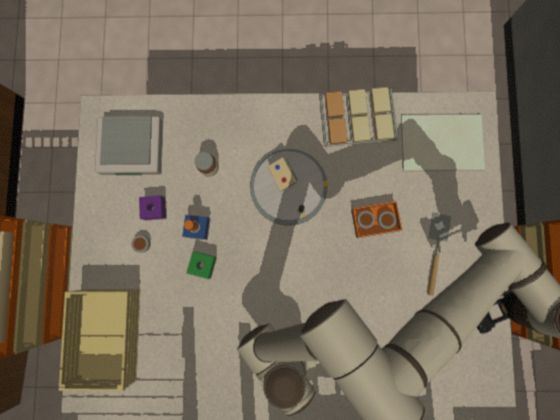

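View pics/side0.png

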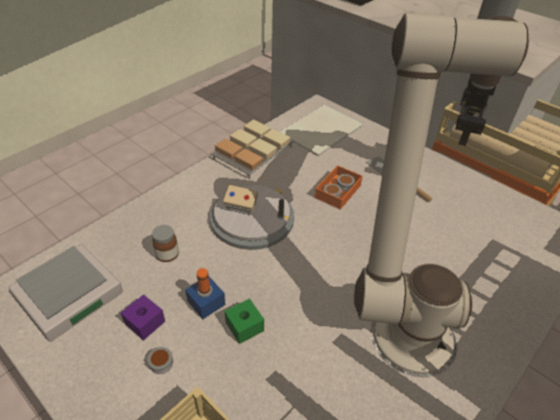

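Top view: candidates for the gauge's stand are blue block (195,226) with orange gauge in it, purple block (151,207), green block (201,265), the last two empty → blue. Post black at (301,208), yellow foot block (325,183), red dot (283,180), blue dot (277,168). Crate at (377,219), which is the robot's right.

Run:
```python
from h import *
t,s=load('top0'),load('side0')
def blobs(c,lo,hi,roi,mina=6):
    h=cv2.cvtColor(c['pixels'],cv2.COLOR_RGB2HSV); m=cv2.inRange(h,np.array(lo),np.array(hi))
    x0,y0,x1,y1=roi; k=np.zeros_like(m);k[y0:y1,x0:x1]=m[y0:y1,x0:x1]
    n,_,st,ce=cv2.connectedComponentsWithStats(k)
    return [(st[i].tolist(),ce[i].round(1).tolist()) for i in range(1,n) if st[i][4]>=mina]
T=(240,140,340,235);S=(200,165,305,250)
for nm,lo,hi in [('red',(0,130,90),(6,255,255)),('red2',(172,130,90),(180,255,255)),('blue',(100,100,50),(130,255,255)),('yel',(18,140,90),(32,255,255)),('blk',(0,0,0),(180,255,32))]:
    print(nm,'T',blobs(t,lo,hi,T),'S',blobs(s,lo,hi,S))
print('stand T',blobs(t,(100,120,30),(125,255,255),(170,200,225,250)),'S',blobs(s,(100,120,30),(125,255,255),(170,260,235,325)))
print('gauge T',blobs(t,(3,150,100),(16,255,255),(170,190,225,250)),'S',blobs(s,(3,150,100),(16,255,255),(170,260,235,325)))
a=cv2.resize(t['pixels'][140:250,170:345],None,fx=4.5,fy=4.5,interpolation=cv2.INTER_CUBIC)
cv2.imwrite('pics/crop1.png',a[:,:,::-1])
a=cv2.resize(s['pixels'][165:325,170:310],None,fx=3.7,fy=3.7,interpolation=cv2.INTER_CUBIC)
cv2.imwrite('pics/crop2.png',a[:,:,::-1])
```

```text
red T [([282, 178, 4, 4, 12], [283.5, 179.5])] S [([244, 195, 5, 4, 14], [246.2, 196.6])]
red2 T [] S []
blue T [([276, 165, 3, 4, 10], [277.0, 166.8])] S [([230, 192, 4, 4, 11], [231.5, 193.6])]
yel T [([324, 181, 4, 6, 19], [325.5, 183.2])] S []
blk T [] S []
stand T [([186, 216, 4, 3, 11], [187.4, 216.9]), ([184, 217, 23, 21, 190], [198.0, 229.0])] S [([187, 280, 36, 28, 290], [204.9, 295.6]), ([213, 306, 6, 4, 6], [215.5, 307.8]), ([203, 311, 9, 6, 10], [206.7, 313.7])]
gauge T [([185, 221, 11, 9, 71], [189.2, 224.9])] S [([197, 269, 12, 24, 205], [203.1, 279.7])]
```

View pics/crop1.png

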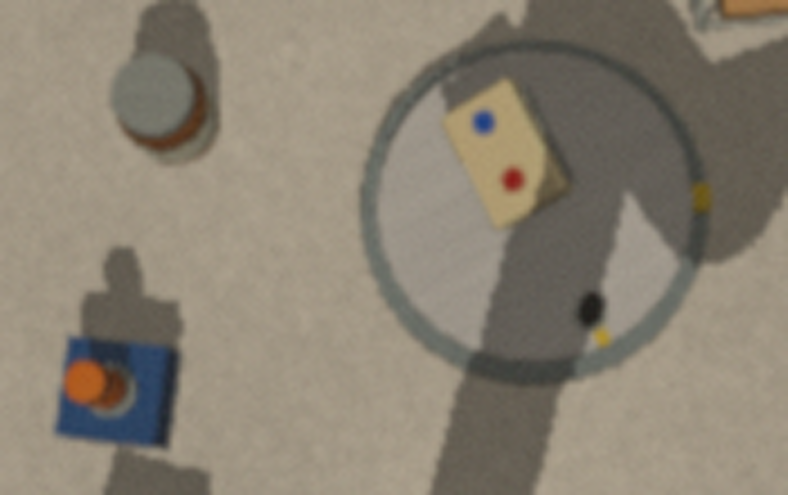

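View pics/crop2.png

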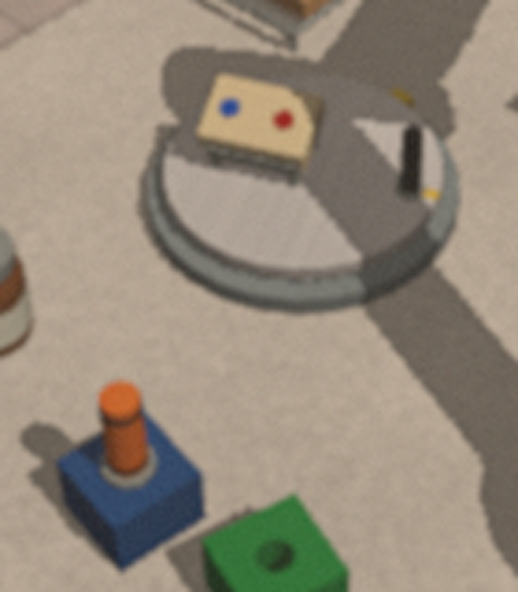

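Run:
```python
from h import *
t,s=load('top0'),load('side0')
k1=lambda x,y:((x+.5)/4.5-.5+170,(y+.5)/4.5-.5+140)
k2=lambda x,y:((x+.5)/3.7-.5+170,(y+.5)/3.7-.5+165)
P=lambda n,p:print(n,np.round(p,4))
ax=onz(t,*k1(535,212),.02);P('axis',ax)
yb=onz(t,*k1(701,197),.03);P('yblock',yb)
d=yb-ax;print('len',np.hypot(*d[:2]),'foot -y dir deg',np.degrees(np.arctan2(d[1],d[0])))
post=onz(t,*k1(588,302),.105);P('post z',post)
pt=tri(t,k1(588,302),s,k2(411,128));print('post tri',pt)
e=post-ax;print('post r',np.hypot(*e[:2]),'deg',np.degrees(np.arctan2(e[1],e[0])))
st=onz(t,*k1(602,338),.04);e=st-ax;print('stripe',st,np.hypot(*e[:2]),'deg',np.degrees(np.arctan2(e[1],e[0])))
print('red tri',tri(t,(283.5,179.5),s,(246.2,196.6)),'blue',tri(t,(277,166.8),s,(231.5,193.6)))
print('gauge top tri',tri(t,k1(85,382),s,k2(121,398)),onz(t,*k1(85,382),.135))
# stand top corners
c=[onz(t,*k1(*q),.055) for q in((71,338),(176,346),(164,444),(56,434))]
P('stand c',np.mean(c,0));print(np.round(c,3).tolist())
```

```text
axis [ 0.601  -0.0124  0.02  ]
yblock [ 0.6103 -0.1391  0.03  ]
len 0.12702811357695915 foot -y dir deg -85.83212088358
post z [ 0.5201 -0.0511  0.105 ]
post tri (array([ 0.51896889, -0.05117236,  0.11104817]), np.float64(0.0008096958182564567))
post r 0.08970816627721101 deg -154.44897347610728
stripe [ 0.50121927 -0.06266859  0.04      ] 0.11176217586045283 deg -153.2467990179946
red tri (array([0.61135507, 0.00338435, 0.09749491]), np.float64(0.0005123939635610454)) blue (array([0.65427175, 0.02484978, 0.09629571]), np.float64(0.0006904276288541972))
gauge top tri (array([0.4610283 , 0.30322429, 0.1314917 ]), np.float64(0.00021161215604280833)) [0.46080732 0.30239499 0.135     ]
stand c [0.4614 0.299  0.055 ]
[[0.501, 0.334, 0.055], [0.495, 0.255, 0.055], [0.421, 0.263, 0.055], [0.429, 0.344, 0.055]]
```

Emit:
servo_tool --pt "0.6 1.15 0 0 70" --pt "1.2 2.3 0 0 70" --pt "1.8 3.45 0 0 70" --pt "2.4 4.6 0 0 70" --pt "3.0 5.75 0 0 70"

```text
time_s: 0.52
tcp_pos: [0.3225, -0.4059, 0.2391]
ee_rot: [[-0.929, -0.371, -0.001], [-0.371, 0.929, 0.001], [0.0, 0.001, -1.0]]
wrist_force: [1.4, -0.1, -0.4]
gripper_width: 0.814
gripper_force: 0.0
```

Emit:
servo_tool --pt "0.6 1.15 0 0.07 70" --pt "1.2 2.3 0 0.07 70" --pt "1.8 3.45 0 0.07 70" --pt "2.4 4.6 0 0.07 70" --pt "3.0 5.75 0 0.07 70"

```text
time_s: 0.93
tcp_pos: [0.4125, -0.2333, 0.2394]
ee_rot: [[-0.9, -0.436, -0.0], [-0.436, 0.9, 0.0], [0.0, 0.0, -1.0]]
wrist_force: [0.1, -0.6, 0.3]
gripper_width: 0.806
gripper_force: 0.0
```

Emit:
servo_tool --pt "0.7 1.1 0 0 70" --pt "1.5 2.2 0 0 70" --pt "2.2 3.3 0 0 70" --pt "2.9 4.5 0 0 70" --pt "3.55 6.1 0 0 70"

```text
time_s: 1.35
tcp_pos: [0.516, -0.0598, 0.2392]
ee_rot: [[-0.9, -0.436, -0.0], [-0.436, 0.9, -0.0], [0.0, -0.0, -1.0]]
wrist_force: [1.9, -0.6, -0.0]
gripper_width: 0.803
gripper_force: 0.0
```

Emit:
servo_tool --pt "0 0 -1.2 0 70" --pt "0 0 -2.4 0 70" --pt "0 0 -3.5 0 70" --pt "0 0 -4.2 0 70" --pt "0 0 -4.2 0 70"

```text
time_s: 1.77
tcp_pos: [0.5111, -0.0618, 0.1086]
ee_rot: [[-0.9, -0.435, -0.011], [-0.435, 0.9, -0.001], [0.011, 0.004, -1.0]]
wrist_force: [-0.8, -1.0, -0.2]
gripper_width: 0.804
gripper_force: 0.0
```

Emit:
servo_tool --pt "0.1 0.25 0 0 70" --pt "0.1 0.25 -0.5 0 70" --pt "0.1 0.25 -1.0 0 70" --pt "0.1 0.25 -1.0 0 70" --pt "0.1 0.25 -1.0 0 70"

```text
time_s: 2.18
tcp_pos: [0.519, -0.0538, 0.085]
ee_rot: [[-0.9, -0.436, 0.002], [-0.436, 0.9, -0.0], [-0.002, -0.001, -1.0]]
wrist_force: [0.4, 0.6, 0.6]
gripper_width: 0.809
gripper_force: 0.0
```

Emit:
servo_tool --pt "0 0 0 0 0" --pt "0 0 0 0 0" --pt "0 0 0 0 0" --pt "0 0 0 0 0" --pt "0 0 0 0 0"

```text
time_s: 2.6
tcp_pos: [0.5182, -0.0541, 0.0841]
ee_rot: [[-0.9, -0.436, 0.001], [-0.436, 0.9, 0.0], [-0.001, -0.0, -1.0]]
wrist_force: [-0.3, 0.4, 0.7]
gripper_width: 0.51
gripper_force: 0.0
```

Emit:
servo_tool --pt "0 0 0 0 0" --pt "0 0 0 0 0" --pt "0 0 0 0 0" --pt "0 0 0 0 0" --pt "0 0 0 0 0"

```text
time_s: 3.02
tcp_pos: [0.5179, -0.054, 0.0835]
ee_rot: [[-0.9, -0.436, -0.0], [-0.436, 0.9, 0.0], [0.0, 0.0, -1.0]]
wrist_force: [-0.5, 0.4, 0.1]
gripper_width: 0.197
gripper_force: 30.0
```

Emit:
servo_tool --pt "0 0 0 0 0" --pt "0 0 0 0 0" --pt "0 0 0 0 0" --pt "0 0 0 0 0" --pt "0 0 0 0 0"

```text
time_s: 3.43
tcp_pos: [0.5179, -0.054, 0.0835]
ee_rot: [[-0.9, -0.436, -0.0], [-0.436, 0.9, 0.0], [0.0, 0.0, -1.0]]
wrist_force: [-0.3, 2.0, -0.2]
gripper_width: 0.195
gripper_force: 30.0
```

Run:
```python
import numpy as np
c=np.array([.602,-.0122]);p=np.array([.518,-.054]);d=p-c
print(np.hypot(*d),np.degrees(np.arctan2(d[1],d[0])))
a0=np.arctan2(d[1],d[0]);R=.0945
for k in range(0,16):
    a=a0+.1*k;print(k,(.1*k),np.round((R*np.array([np.cos(a)-np.cos(a0),np.sin(a)-np.sin(a0)]))/.03,2))
```

```text
0.09382558286522921 -153.54418754568485
0 0.0 [0. 0.]
1 0.1 [ 0.15 -0.27]
2 0.2 [ 0.34 -0.53]
3 0.30000000000000004 [ 0.54 -0.77]
4 0.4 [ 0.77 -0.99]
5 0.5 [ 1.02 -1.18]
6 0.6000000000000001 [ 1.28 -1.35]
7 0.7000000000000001 [ 1.57 -1.49]
8 0.8 [ 1.86 -1.6 ]
9 0.9 [ 2.17 -1.68]
10 1.0 [ 2.48 -1.73]
11 1.1 [ 2.79 -1.75]
12 1.2000000000000002 [ 3.11 -1.73]
13 1.3 [ 3.42 -1.69]
14 1.4000000000000001 [ 3.72 -1.61]
15 1.5 [ 4.02 -1.51]
```

Emit:
servo_tool --pt "0.15 -0.27 0 0.1 0" --pt "0.34 -0.53 0 0.2 0" --pt "0.54 -0.77 0 0.3 0" --pt "0.77 -0.99 0 0.4 0" --pt "1.02 -1.18 0 0.5 0"

```text
time_s: 3.85
tcp_pos: [0.5486, -0.0895, 0.0835]
ee_rot: [[-0.578, -0.816, -0.0], [-0.816, 0.578, 0.001], [-0.0, 0.001, -1.0]]
wrist_force: [-0.2, 3.6, 0.1]
gripper_width: 0.199
gripper_force: 30.0
```

Emit:
servo_tool --pt "0.26 -0.17 0 0.1 0" --pt "0.55 -0.31 0 0.2 0" --pt "0.84 -0.42 0 0.3 0" --pt "1.15 -0.5 0 0.4 0" --pt "1.46 -0.55 0 0.5 0"

```text
time_s: 4.27
tcp_pos: [0.5925, -0.1062, 0.0835]
ee_rot: [[-0.116, -0.993, -0.001], [-0.993, 0.116, 0.0], [-0.0, 0.001, -1.0]]
wrist_force: [-1.9, 1.8, 0.4]
gripper_width: 0.199
gripper_force: 30.0
```

Emit:
servo_tool --pt "0.15 -0.01 0 0.05 0" --pt "0.3 -0.02 0 0.1 0" --pt "0.45 -0.02 0 0.15 0" --pt "0.6 0 0 0.2 0" --pt "0.6 0 0 0.2 0"

```text
time_s: 4.68
tcp_pos: [0.6087, -0.1064, 0.0835]
ee_rot: [[0.08, -0.997, -0.005], [-0.997, -0.08, -0.0], [-0.0, 0.005, -1.0]]
wrist_force: [-6.0, 0.1, 4.2]
gripper_width: 0.198
gripper_force: 30.0
```

Emit:
servo_tool --pt "0.05 0 0 0 0" --pt "0.1 0 0 0 0" --pt "0.15 0 0 0 0" --pt "0.15 0 0 0 0" --pt "0.15 0 0 0 0"

```text
time_s: 5.1
tcp_pos: [0.6088, -0.1064, 0.0834]
ee_rot: [[0.078, -0.997, -0.014], [-0.997, -0.078, 0.0], [-0.001, 0.014, -1.0]]
wrist_force: [-13.1, 2.6, 9.9]
gripper_width: 0.199
gripper_force: 30.1
```

Emit:
servo_tool --pt "-0.15 0 0 0 0" --pt "-0.15 0 0 0 40" --pt "-0.15 0 0 0 60" --pt "-0.15 0 0 0 70" --pt "-0.15 0 0 0 70"

```text
time_s: 5.52
tcp_pos: [0.611, -0.106, 0.0835]
ee_rot: [[0.08, -0.997, 0.001], [-0.997, -0.08, -0.0], [0.0, -0.001, -1.0]]
wrist_force: [-0.9, -0.0, 0.0]
gripper_width: 0.415
gripper_force: 0.0
```

Emit:
servo_tool --pt "0 0 0 0 70" --pt "0 0 0.5 0 70" --pt "0 0 1.5 0 70" --pt "0 0 2.7 0 70" --pt "0 0 4.0 0 70"

```text
time_s: 5.93
tcp_pos: [0.6097, -0.106, 0.2036]
ee_rot: [[0.08, -0.997, -0.003], [-0.997, -0.08, -0.0], [-0.0, 0.003, -1.0]]
wrist_force: [1.3, -0.9, 0.4]
gripper_width: 0.768
gripper_force: 0.0
```

Emit:
servo_tool --pt "-1.0 0.3 0.2 0 70" --pt "-2.1 0.6 0.4 0 70" --pt "-3.2 1.2 0.6 0 70" --pt "-4.2 2 0.8 0 70" --pt "-5.1 2.8 1 0 70"

```text
time_s: 6.35
tcp_pos: [0.4556, -0.0218, 0.2337]
ee_rot: [[0.078, -0.997, -0.0], [-0.997, -0.078, 0.0], [-0.0, 0.0, -1.0]]
wrist_force: [0.0, 0.3, 0.2]
gripper_width: 0.804
gripper_force: 0.0
```

Emit:
servo_tool --pt "0 1.3 0 0 70" --pt "0 2.6 0 0 70" --pt "0 3.9 0 0 70" --pt "0 5.2 0 0 70" --pt "0 6.5 0 0 70"

```text
time_s: 6.77
tcp_pos: [0.4571, 0.175, 0.2341]
ee_rot: [[0.08, -0.997, 0.001], [-0.997, -0.08, 0.001], [-0.001, -0.001, -1.0]]
wrist_force: [1.9, -0.5, 0.1]
gripper_width: 0.804
gripper_force: 0.0
```

Run:
```python
from h import *
for n in('top','side'): snap(n,n+'1')
t,s=load('top1'),load('side1')
a=cv2.resize(t['pixels'][130:260,165:345],None,fx=4,fy=4,interpolation=cv2.INTER_CUBIC)
b=cv2.resize(s['pixels'][160:230,195:305],None,fx=6.54,fy=6.54,interpolation=cv2.INTER_CUBIC)
cv2.imwrite('pics/crop3.png',a[:,:,::-1])
cv2.imwrite('pics/crop4.png',b[:,:,::-1])
for nm,lo,hi in [('red',(0,130,90),(6,255,255)),('blue',(100,100,50),(130,255,255))]:
    q=[]
    for c,(x0,y0,x1,y1) in((t,(250,150,330,225)),(s,(210,170,295,240))):
        m=cv2.inRange(cv2.cvtColor(c['pixels'],cv2.COLOR_RGB2HSV),np.array(lo),np.array(hi));k=np.zeros_like(m);k[y0:y1,x0:x1]=m[y0:y1,x0:x1]
        n,_,st,ce=cv2.connectedComponentsWithStats(k)
        if n>1:
            i=1+np.argmax(st[1:,4]);q.append(ce[i]);print(nm,st[i],ce[i])
    if len(q)==2: print(tri(t,q[0],s,q[1]))
z=r.sense();print(z['tcp_pos'],z['joints'])
```

```text
red [283 183   4   4  12] [284.33333333 184.75      ]
red [249 199   4   3   8] [250.5 200. ]
(array([0.59498974, 0.00087249, 0.09227364]), np.float64(0.0008459602323916952))
blue [268 184   4   4  12] [269.5 185.5]
blue [239 207   3   2   4] [239.75 207.75]
(array([0.59203983, 0.04930086, 0.09467787]), np.float64(0.0002684889958567411))
[0.45792728 0.17765946 0.23371226] [ 4.01947593e+01  9.15519378e+00 -1.84035813e+01  7.73748113e-03
 -6.23190214e+01 -3.52712585e+01]
```

View pics/crop3.png

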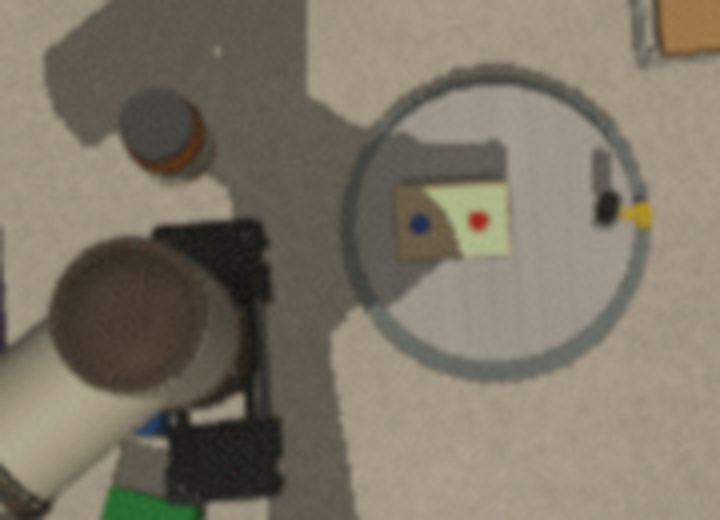

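View pics/crop4.png

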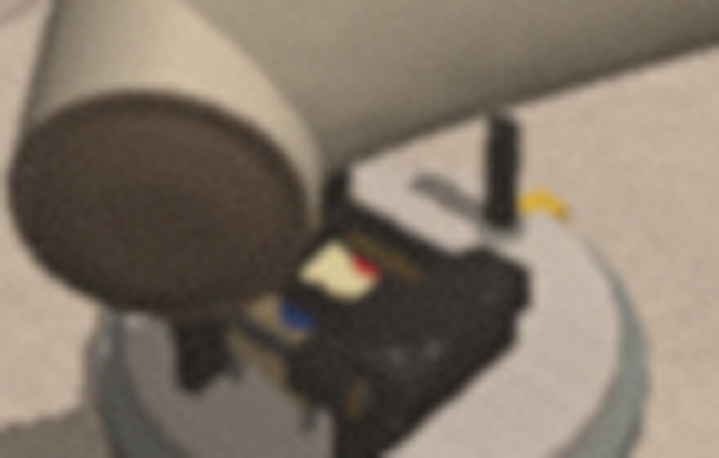

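Top crop: the yellow stripe meets the block at crop (635,214), so the table is at its stop; red dot at (479,221), blue at (420,224). The side crop is partly hidden by the arm, with the red dot at (365,266). The bar's y points at about 94°, so I turn the tool +1.56 rad and go over the gauge.

Emit:
servo_tool --pt "0 0.5 0 0.115 70" --pt "0 1.0 0 0.23 70" --pt "0 1.5 0 0.345 70" --pt "0 2 0 0.46 70" --pt "0 2.5 0 0.575 70"

```text
time_s: 7.28
tcp_pos: [0.4574, 0.2483, 0.2335]
ee_rot: [[0.613, -0.79, -0.0], [-0.79, -0.613, -0.0], [-0.0, 0.0, -1.0]]
wrist_force: [0.7, -0.3, -0.2]
gripper_width: 0.806
gripper_force: 0.0
```

Emit:
servo_tool --pt "0 0.5 0 0.115 70" --pt "0 1.0 0 0.23 70" --pt "0 1.4 0 0.345 70" --pt "0.1 1.55 0 0.46 70" --pt "0.1 1.55 0 0.575 70"

```text
time_s: 7.7
tcp_pos: [0.4608, 0.2953, 0.2333]
ee_rot: [[0.945, -0.328, 0.0], [-0.328, -0.945, -0.0], [0.0, -0.0, -1.0]]
wrist_force: [-0.7, -0.7, 0.1]
gripper_width: 0.809
gripper_force: 0.0
```

Emit:
servo_tool --pt "0 0 0 0.115 70" --pt "0 0 0 0.23 70" --pt "0 0 0 0.345 70" --pt "0 0 0 0.41 70" --pt "0 0 0 0.41 70"

```text
time_s: 8.12
tcp_pos: [0.4605, 0.2941, 0.2335]
ee_rot: [[0.998, 0.07, -0.0], [0.07, -0.998, -0.0], [-0.0, 0.0, -1.0]]
wrist_force: [0.2, -0.7, -0.8]
gripper_width: 0.805
gripper_force: 0.0
```

Run:
```python
from h import *
t=load('top1')
for z in(.095,.097): print(onz(t,284.33,184.75,z),onz(t,269.5,185.5,z))
z=r.sense();print(z['tcp_pos'],z['joints'],z['ee_rot'].round(3).tolist())
```

```text
[5.94143253e-01 5.71901739e-04 9.50000000e-02] [0.59187259 0.04919956 0.095     ]
[5.93773470e-01 5.32061024e-04 9.70000000e-02] [0.59150626 0.04908595 0.097     ]
[0.46054709 0.29405713 0.2334989 ] [ 4.95625967e+01  1.46729198e+01 -1.12078661e+01 -2.43105922e-04
 -6.41300206e+01  4.44342008e+01] [[0.998, 0.07, -0.0], [0.07, -0.998, -0.0], [-0.0, 0.0, -1.0]]
```

Emit:
servo_tool --pt "0 0.2 -0.8 0 70" --pt "0 0.2 -2.0 0 70" --pt "0 0.2 -3.2 0 70" --pt "0 0.2 -4.0 0 70" --pt "0 0.2 -4.2 0 60"

```text
time_s: 8.53
tcp_pos: [0.4583, 0.298, 0.1032]
ee_rot: [[0.998, 0.066, -0.007], [0.066, -0.998, -0.006], [-0.007, 0.006, -1.0]]
wrist_force: [-0.5, -0.6, -0.1]
gripper_width: 0.775
gripper_force: 0.0
```

Emit:
servo_tool --pt "0 0 0 0 10" --pt "0 0 0 0 10" --pt "0 0 0 0 10" --pt "0 0 0 0 10" --pt "0 0 0 0 10"

```text
time_s: 8.95
tcp_pos: [0.461, 0.3012, 0.1092]
ee_rot: [[0.998, 0.069, 0.002], [0.069, -0.998, 0.002], [0.002, -0.002, -1.0]]
wrist_force: [0.7, -0.4, 0.1]
gripper_width: 0.434
gripper_force: 0.0
```

Emit:
servo_tool --pt "0 0 0 0 10" --pt "0 0 0 0 10" --pt "0 0 0 0 10" --pt "0 0 0 0 10" --pt "0 0 0 0 10"

```text
time_s: 9.37
tcp_pos: [0.4613, 0.3022, 0.109]
ee_rot: [[0.998, 0.07, 0.003], [0.07, -0.998, 0.003], [0.003, -0.003, -1.0]]
wrist_force: [-1.6, 3.6, 5.2]
gripper_width: 0.34
gripper_force: 30.0
```

Emit:
servo_tool --pt "0 0 0.2 0 10" --pt "0 0 0.4 0 10" --pt "0 0 0.6 0 10" --pt "0 0 0.6 0 10" --pt "0 0 0.6 0 10"

```text
time_s: 9.78
tcp_pos: [0.4609, 0.3019, 0.126]
ee_rot: [[0.998, 0.069, 0.002], [0.069, -0.998, 0.003], [0.002, -0.003, -1.0]]
wrist_force: [-0.9, 5.3, 1.2]
gripper_width: 0.338
gripper_force: 30.0
```

Emit:
servo_tool --pt "-0.1 -0.01 0 0 10" --pt "-0.2 -0.01 -0.01 0 10" --pt "-0.3 -0.02 -0.02 0 10" --pt "-0.4 -0.03 -0.03 0 10" --pt "-0.4 -0.03 -0.03 0 10"

```text
time_s: 10.2
tcp_pos: [0.451, 0.3018, 0.1261]
ee_rot: [[0.997, 0.071, 0.007], [0.071, -0.997, 0.005], [0.007, -0.005, -1.0]]
wrist_force: [5.0, 4.3, 0.6]
gripper_width: 0.338
gripper_force: 30.0
```

Emit:
servo_tool --pt "-0.1 0.03 -0.02 0 10" --pt "-0.2 0.06 -0.04 0 10" --pt "-0.3 0.05 -0.07 0 10" --pt "-0.4 0.04 -0.1 0 10" --pt "-0.5 0.03 -0.13 0 10"

```text
time_s: 10.62
tcp_pos: [0.437, 0.3024, 0.1231]
ee_rot: [[0.997, 0.071, 0.009], [0.071, -0.997, 0.005], [0.009, -0.004, -1.0]]
wrist_force: [5.9, 1.4, 5.6]
gripper_width: 0.332
gripper_force: 30.0
```

Emit:
servo_tool --pt "0 0 0 0 10" --pt "0 0 0 0 10" --pt "0 0 0 0 10" --pt "0 0 0 0 10" --pt "0 0 0 0 10"

```text
time_s: 11.03
tcp_pos: [0.4367, 0.3023, 0.1229]
ee_rot: [[0.997, 0.071, 0.008], [0.071, -0.997, 0.005], [0.008, -0.004, -1.0]]
wrist_force: [5.3, 2.4, 4.5]
gripper_width: 0.336
gripper_force: 30.0
```

Run:
```python
from h import *
z=r.sense();print(z['tcp_pos'],z['wrist_force'],z['moment'],z['ee_rot'].round(3).tolist())
t=snap('top','top2');s=snap('side','side2')
b=cv2.resize(s['pixels'][225:325,150:270],None,fx=6,fy=6,interpolation=cv2.INTER_CUBIC)
cv2.imwrite('pics/crop5.png',b[:,:,::-1])
```

```text
[0.43671609 0.30233504 0.12293377] [5.31505285 2.36179808 4.49707974] [ 0.58090445 -1.87002561  0.04371473] [[0.997, 0.071, 0.008], [0.071, -0.997, 0.005], [0.008, -0.004, -1.0]]
```

View pics/crop5.png

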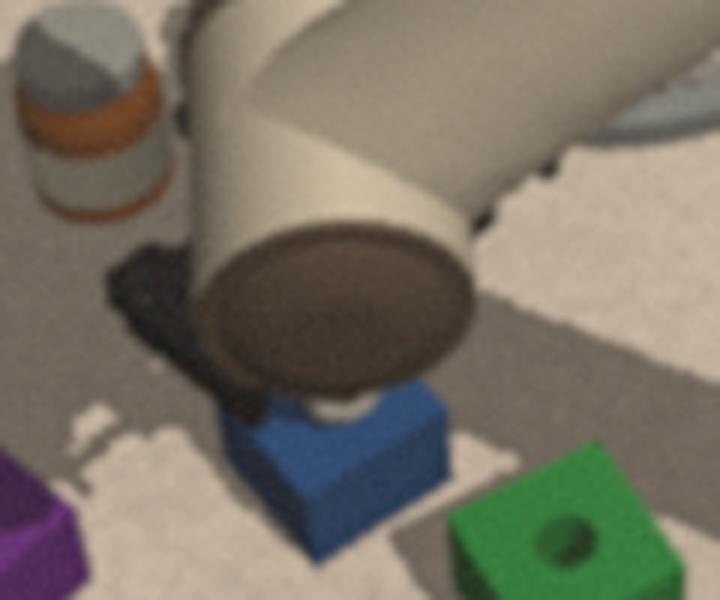

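Emit:
servo_tool --pt "-0.04 0 -0.01 0 10" --pt "-0.08 0 -0.02 0 10" --pt "-0.11 0 -0.02 0 10" --pt "-0.11 0 -0.02 0 10" --pt "-0.11 0 -0.02 0 10"

```text
time_s: 11.55
tcp_pos: [0.4334, 0.3022, 0.1223]
ee_rot: [[0.997, 0.071, 0.008], [0.071, -0.997, 0.004], [0.008, -0.004, -1.0]]
wrist_force: [5.3, 1.8, 3.8]
gripper_width: 0.339
gripper_force: 30.0
```

Emit:
servo_tool --pt "-0.03 0 0.2 0 10" --pt "-0.14 0 0.5 0 10" --pt "-0.25 0 0.8 0 10" --pt "-0.4 0 1.3 0 10" --pt "-0.4 0 2.0 0 10"

```text
time_s: 11.97
tcp_pos: [0.4154, 0.2976, 0.1782]
ee_rot: [[0.998, 0.068, -0.007], [0.068, -0.998, -0.007], [-0.007, 0.007, -1.0]]
wrist_force: [0.9, 0.7, -1.7]
gripper_width: 0.336
gripper_force: 30.0
```

Emit:
servo_tool --pt "0 -0.6 0.7 0 10" --pt "0 -1.6 1.4 0 10" --pt "0 -2.7 2.1 0 10" --pt "0 -3.9 2.6 0 10" --pt "0 -5.1 3.0 0 10"

```text
time_s: 12.38
tcp_pos: [0.4164, 0.145, 0.2706]
ee_rot: [[0.998, 0.07, -0.003], [0.07, -0.998, -0.002], [-0.003, 0.002, -1.0]]
wrist_force: [1.1, -0.5, -1.9]
gripper_width: 0.333
gripper_force: 30.0
```

Emit:
servo_tool --pt "0 -1.2 0 0 10" --pt "0.1 -2.4 0 0 10" --pt "0.3 -3.6 0 0 10" --pt "0.5 -4.8 0 0 10" --pt "0.7 -6 0 0 10"

```text
time_s: 12.8
tcp_pos: [0.4366, -0.0348, 0.2693]
ee_rot: [[0.998, 0.069, -0.005], [0.069, -0.998, -0.001], [-0.005, 0.001, -1.0]]
wrist_force: [1.7, 0.2, -1.5]
gripper_width: 0.337
gripper_force: 30.0
```

Emit:
servo_tool --pt "0.2 -1.2 0 0 10" --pt "0.4 -2.4 0 0 10" --pt "0.6 -3.5 0 0 10" --pt "0.8 -4.4 0 0 10" --pt "1 -5 0 0 10"

```text
time_s: 13.22
tcp_pos: [0.4667, -0.1848, 0.2688]
ee_rot: [[0.998, 0.066, -0.006], [0.066, -0.998, 0.0], [-0.006, -0.001, -1.0]]
wrist_force: [0.0, 1.0, -1.6]
gripper_width: 0.34
gripper_force: 30.0
```

Run:
```python
from h import *
z=r.sense();print(z['tcp_pos'],z['wrist_force'],z['ee_rot'].round(3).tolist(),z['time_s'])
s=snap('side','side3');p=proj(s,z['tcp_pos']);print(p)
u,v=(p-[60,45]).astype(int);u=max(0,u);v=max(0,v);print(u,v)
b=cv2.resize(s['pixels'][v:v+100,u:u+120],None,fx=6,fy=6,interpolation=cv2.INTER_CUBIC)
cv2.imwrite('pics/crop6.png',b[:,:,::-1])
```

```text
[ 0.46671721 -0.18483514  0.26878212] [ 0.01108344  0.96228158 -1.62400157] [[0.998, 0.066, -0.006], [0.066, -0.998, 0.0], [-0.006, -0.001, -1.0]] 13.2167
[327.18608331 145.2111622 ]
267 100
```

View pics/crop6.png

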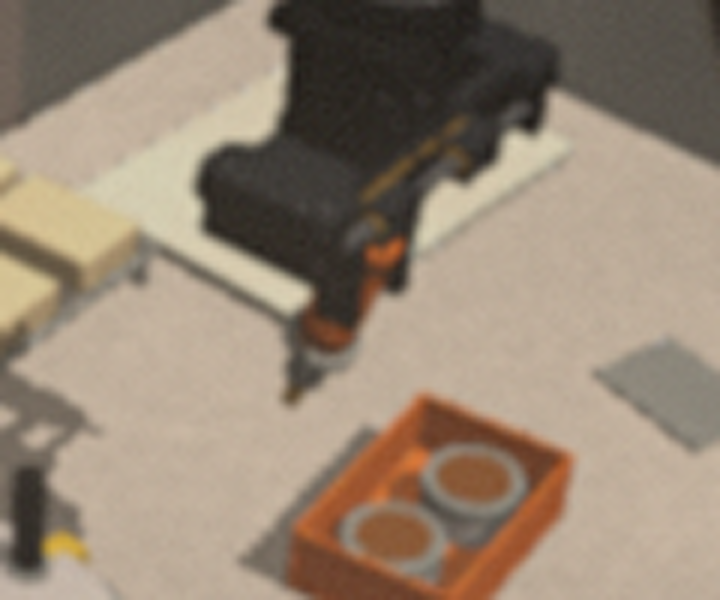

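Crop shows the gauge held tilted: brass tip at crop (289,402), grey flange round (330,355), handle top near (385,250).

Run:
```python
from h import *
s=load('side3')
tcp=np.array([.4667,-.1848,.2688]);yt=np.array([.066,-.998,0]);xt=np.array([.998,.066,0])
g=tcp+[0,0,.002]
def onp(x,y,off=0):
    o,d=ray(s,(x+.5)/6-.5+267,(y+.5)/6-.5+100); return o+d*((g-o)@yt)/(d@yt)
for n,q in dict(tip=(289,402),flange=(329,353),top=(387,246)).items():
    p=onp(*q)-g; print(n,'x',p@xt,'z',p[2],'y',p@yt,'tilt',np.degrees(np.arctan2(p@xt,-p[2])),np.linalg.norm(p))
L=.105 # expected
for th in(14,17,20,23,26):
    for n,k in(('tip',-.024-.081),('fl',.028-.081),('top',.105-.081)):
        p=g+k*(-np.sin(np.radians(th))*xt+np.cos(np.radians(th))*np.array([0,0,1]))
        print(th,n,((proj(s,p)-[267,100]+.5)*6-.5).round(0),end=' ')
    print()
```

```text
tip x 0.034593875444564645 z -0.09920036670078863 y -9.540979117872439e-18 tilt 19.225057711979108 0.10505721442075079
flange x 0.014252858147722753 z -0.0572617619046491 y -1.0646865333807654e-16 tilt 13.977292322588454 0.05900830650251095
top x -0.010893159924633187 z 0.019472061686233888 y -1.0928757898653885e-16 tilt -150.77625573050273 0.022310970774332597
14 tip [303. 414.] 14 fl [332. 345.] 14 top [379. 235.] 
17 tip [295. 407.] 17 fl [328. 341.] 17 top [381. 237.] 
20 tip [287. 400.] 20 fl [324. 338.] 20 top [383. 238.] 
23 tip [279. 393.] 23 fl [320. 334.] 23 top [385. 240.] 
26 tip [272. 385.] 26 fl [316. 330.] 26 top [387. 242.]
```

Run:
```python
from h import *
t=snap('top','top3');s=load('side3')
for nm,lo,hi in [('red',(0,120,60),(8,255,255)),('blue',(100,90,40),(130,255,255))]:
    q=[]
    for c,(x0,y0,x1,y1) in((t,(250,160,330,215)),(s,(210,170,290,240))):
        h=cv2.cvtColor(c['pixels'],cv2.COLOR_RGB2HSV);m=cv2.inRange(h,np.array(lo),np.array(hi))
        if nm=='red': m|=cv2.inRange(h,np.array((174,120,60)),np.array(hi)*0+np.array((180,255,255)))
        k=np.zeros_like(m);k[y0:y1,x0:x1]=m[y0:y1,x0:x1]
        n,_,st,ce=cv2.connectedComponentsWithStats(k)
        if n>1: i=1+np.argmax(st[1:,4]);q.append(ce[i]);print(nm,st[i],ce[i].round(1))
    if len(q)==2: print(tri(t,q[0],s,q[1]),onz(t,*q[0],.0965),onz(s,*q[1],.0965))
```

```text
red [249 198   5   4  17] [250.9 199.4]
blue [239 206   3   4   9] [239.9 207.3]
```

Run:
```python
from h import *
t=load('top1');s=load('side3')
for a,b in(((284.33,184.75),(250.9,199.4)),((269.5,185.5),(239.9,207.3))): print(tri(t,a,s,b),onz(t,*a,.0965),onz(s,*b,.0965))
```

```text
(array([5.94089762e-01, 5.65637439e-04, 9.52850860e-02]), np.float64(1.927135831926812e-06)) [5.93865916e-01 5.42021203e-04 9.65000000e-02] [0.59314879 0.00146594 0.0965    ]
(array([0.59159114, 0.0491314 , 0.09676546]), np.float64(0.00010397332843229044)) [0.59159784 0.04911435 0.0965    ] [0.59184352 0.0489726  0.0965    ]
```

Emit:
servo_tool --pt "0.4 1.2 0 0 10" --pt "0.8 2.4 0 0 10" --pt "1.2 3.5 0 0 10" --pt "1.6 4.5 0 0 10" --pt "2 5.3 0 0 10"

```text
time_s: 13.73
tcp_pos: [0.5273, -0.0212, 0.2693]
ee_rot: [[0.997, 0.071, -0.004], [0.071, -0.998, -0.0], [-0.004, 0.0, -1.0]]
wrist_force: [1.1, -1.0, -1.6]
gripper_width: 0.336
gripper_force: 30.0
```

Emit:
servo_tool --pt "0.1 0.5 0 0 10" --pt "0.15 0.75 0 0 10" --pt "0.15 0.75 0 0 10" --pt "0.15 0.75 0 0 10" --pt "0.15 0.75 0 0 10"

```text
time_s: 14.15
tcp_pos: [0.5326, -0.0018, 0.27]
ee_rot: [[0.998, 0.068, -0.001], [0.068, -0.998, -0.0], [-0.001, 0.0, -1.0]]
wrist_force: [1.1, 0.0, -2.7]
gripper_width: 0.341
gripper_force: 30.0
```

```bash
cat > st.py <<'E'
from h import *
z=r.sense();n=np.array([-.341,-.023,.940]);F=np.array([.5607,-.0014,.1867]);e=z['tcp_pos']-F
print(z['tcp_pos'].round(4),z['wrist_force'].round(2),'F.n',z['wrist_force']@n,z['ee_rot'].round(3).tolist(),z['time_s'])
print('height above final along n mm',e@n*1e3,'lateral mm',((e-(e@n)*n)*1e3).round(1))
E
python3 st.py
```

```text
[ 0.5326 -0.0018  0.27  ] [ 1.07  0.   -2.65] F.n -2.856980049913332 [[0.998, 0.068, -0.001], [0.068, -0.998, -0.0], [-0.001, 0.0, -1.0]] 14.15
height above final along n mm 87.8654789997698 lateral mm [1.9 1.6 0.7]
```

Emit:
servo_tool --pt "0.15 0 -0.5 0 10" --pt "0.35 0 -1.1 0 10" --pt "0.55 0 -1.7 0 10" --pt "0.72 0 -2.15 0 10" --pt "0.79 0 -2.36 0 10"

```text
time_s: 14.57
tcp_pos: [0.5562, -0.0024, 0.1972]
ee_rot: [[0.998, 0.067, -0.004], [0.067, -0.998, -0.001], [-0.004, 0.0, -1.0]]
wrist_force: [0.1, 0.5, -2.3]
gripper_width: 0.34
gripper_force: 30.0
```

Emit:
servo_tool --pt "0 0 0 0 10" --pt "0 0 0 0 10" --pt "0 0 0 0 10" --pt "0 0 0 0 10" --pt "0 0 0 0 10"

```text
time_s: 14.98
tcp_pos: [0.5575, -0.001, 0.2004]
ee_rot: [[0.998, 0.069, 0.002], [0.069, -0.998, 0.0], [0.002, -0.0, -1.0]]
wrist_force: [-0.1, 0.9, -1.7]
gripper_width: 0.335
gripper_force: 30.0
```

```bash
python3 st.py
python3 - <<'E'
from h import *
s=snap('side','side4');t=snap('top','top4')
f=lambda i:cv2.resize(i,None,fx=5,fy=5,interpolation=cv2.INTER_CUBIC)
b=np.hstack([f(s['pixels'][150:250,200:280]),f(t['pixels'][135:235,245:325])])
cv2.imwrite('pics/crop7.png',b[:,:,::-1])
E
```

```text
[ 0.5575 -0.001   0.2004] [-0.13  0.85 -1.65] F.n -1.5303094202969538 [[0.998, 0.069, 0.002], [0.069, -0.998, 0.0], [0.002, -0.0, -1.0]] 14.9833
height above final along n mm 13.972531962214525 lateral mm [1.6 0.7 0.6]
```

View pics/crop7.png

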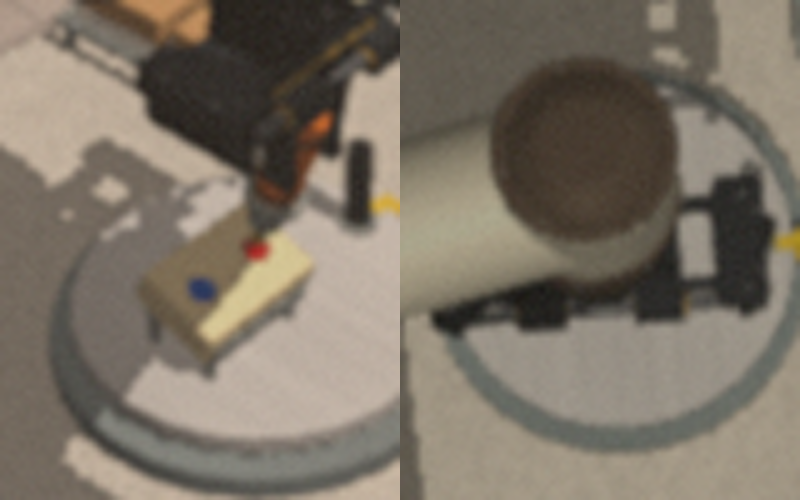

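Emit:
servo_tool --pt "-0.03 -0.01 -0.04 0 10" --pt "-0.01 -0.01 -0.1 0 10" --pt "0.01 -0.01 -0.15 0 10" --pt "0.02 -0.01 -0.19 0 10" --pt "0.02 -0.01 -0.19 0 10"

```text
time_s: 15.5
tcp_pos: [0.5579, -0.0013, 0.1934]
ee_rot: [[0.998, 0.069, -0.0], [0.069, -0.998, -0.0], [-0.0, 0.0, -1.0]]
wrist_force: [-0.5, -0.5, -0.9]
gripper_width: 0.336
gripper_force: 30.0
```

```bash
python3 st.py
```

```text
[ 0.5579 -0.0013  0.1934] [-0.52 -0.47 -0.87] F.n -0.6300857087754037 [[0.998, 0.069, -0.0], [0.069, -0.998, -0.0], [-0.0, 0.0, -1.0]] 15.5
height above final along n mm 7.293856668320289 lateral mm [-0.3  0.3 -0.1]
```

Emit:
servo_tool --pt "0.01 0 -0.03 0 10" --pt "0.02 0 -0.06 0 10" --pt "0.034 0 -0.094 0 10" --pt "0.034 0 -0.094 0 10" --pt "0.034 0 -0.094 0 10"

```text
time_s: 15.92
tcp_pos: [0.5589, -0.0013, 0.1908]
ee_rot: [[0.998, 0.069, -0.0], [0.069, -0.998, 0.0], [-0.0, -0.0, -1.0]]
wrist_force: [-1.3, 0.8, 1.2]
gripper_width: 0.338
gripper_force: 30.0
```

```bash
python3 st.py
```

```text
[ 0.5589 -0.0013  0.1908] [-1.29  0.82  1.2 ] F.n 1.5438910095604261 [[0.998, 0.069, -0.0], [0.069, -0.998, 0.0], [-0.0, -0.0, -1.0]] 15.9167
height above final along n mm 4.518670902992963 lateral mm [-0.3  0.2 -0.1]
```

Emit:
servo_tool --pt "0 0 0 0 10" --pt "0 0 0 0 10" --pt "0 0 0 0 10" --pt "0 0 0 0 10" --pt "0 0 0 0 10"

```text
time_s: 16.33
tcp_pos: [0.5589, -0.0013, 0.1908]
ee_rot: [[0.998, 0.069, -0.0], [0.069, -0.998, 0.0], [-0.0, -0.0, -1.0]]
wrist_force: [-1.6, -0.4, 0.0]
gripper_width: 0.334
gripper_force: 30.0
```

```bash
cat > av.py <<'E'
from h import *
n=np.array([-.341,-.023,.940]);f=[]
for i in range(12):
    c=r.capture('side');f.append(r.sense()['wrist_force'])
f=np.array(f);print('mean',f.mean(0).round(2),'F.n above weight',(f@n).mean()+1.66,'sd',(f@n).std())
E
python3 av.py; python3 st.py
```

```text
mean [-1.17  0.7   0.3 ] F.n above weight 2.329942322446943 sd 0.42685214921693165
[ 0.5589 -0.0013  0.1908] [-1.36  1.    0.32] F.n 0.7427411753654064 [[0.998, 0.069, -0.0], [0.069, -0.998, -0.0], [-0.0, 0.0, -1.0]] 16.9333
height above final along n mm 4.482352164224439 lateral mm [-0.3  0.2 -0.1]
```

Emit:
servo_tool --pt "0.01 0 -0.03 0 10" --pt "0.02 0 -0.06 0 10" --pt "0.034 0 -0.094 0 10" --pt "0.034 0 -0.094 0 10" --pt "0.034 0 -0.094 0 10"

```text
time_s: 17.35
tcp_pos: [0.5599, -0.0013, 0.188]
ee_rot: [[0.998, 0.069, -0.0], [0.069, -0.998, 0.0], [-0.0, -0.0, -1.0]]
wrist_force: [-1.1, 1.0, 1.2]
gripper_width: 0.339
gripper_force: 30.0
```

Emit:
servo_tool --pt "0 0 0 0 10" --pt "0 0 0 0 10" --pt "0 0 0 0 10" --pt "0 0 0 0 10" --pt "0 0 0 0 10"

```text
time_s: 17.77
tcp_pos: [0.5599, -0.0013, 0.188]
ee_rot: [[0.998, 0.069, -0.0], [0.069, -0.998, 0.0], [-0.0, -0.0, -1.0]]
wrist_force: [-1.5, 0.8, 1.0]
gripper_width: 0.338
gripper_force: 30.0
```

```bash
python3 av.py; python3 st.py;python3 - <<'E'
from h import *
s=snap('side','side5')
z=r.sense();g=z['tcp_pos']+[0,0,.002];n=np.array([-.341,-.023,.940])
b=cv2.resize(s['pixels'][160:235,205:285],None,fx=8,fy=8,interpolation=cv2.INTER_CUBIC)
for nm,k in(('tipfree',-.105),('tip7',-.098),('sleeve end',-.081),('flange',-.053),('top',.024)): print(nm,((proj(s,g+k*n)-[205,160]+.5)*8).round(0))
cv2.imwrite('pics/crop8.png',b[:,:,::-1])
E
```

```text
mean [-2.03  1.48  0.79] F.n above weight 3.058814095807817 sd 0.4879861844968892
[ 0.5599 -0.0013  0.188 ] [-1.74  1.39  0.97] F.n 1.4752098064919452 [[0.998, 0.069, -0.0], [0.069, -0.998, 0.0], [-0.0, -0.0, -1.0]] 18.3667
height above final along n mm 1.4895980706805696 lateral mm [-0.3  0.2 -0.1]
tipfree [367. 325.]
tip7 [372. 316.]
sleeve end [383. 292.]
flange [401. 251.]
top [455. 132.]
```

View pics/crop8.png

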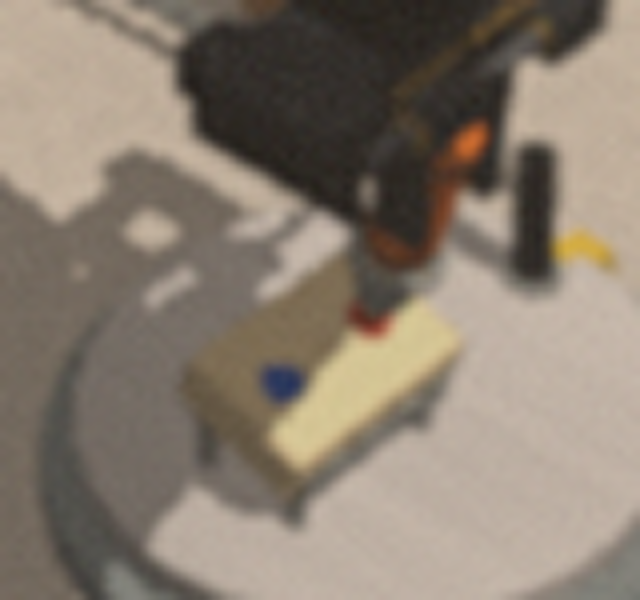

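The tip (crop about (372,316)) is on the red dot, the measured force is about 3.1 N (plunger about 7 mm in), and the stripe is still at the yellow block. I'm handing it in.

```bash
python3 -c "
from station import r
print(r.finish_job())"
```

```text
the job is handed in; nothing more can be done
None
```

The job is handed in: the turntable is at its stop, and the arm holds the gauge on the red dot, about square to the sloping face (tilt about 19–21° against 20°), at about 3.1 N, which puts the plunger about half way in.

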